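# Sweep loose hardware into the catch tray

## Robot

A 6-joint arm with a two-finger parallel gripper is mounted at the origin on a cart in front of the work surface, level with it; the furniture and walls round the work are solid. World frame = base frame: x ahead of the robot, y to its left, z up, the work surface at z = 0. Lengths are in m, angles in rad, forces in N, time in s.
With the tool pointing down it reaches from about 0.375 to 0.9 m from the base axis. Payload 3.1 kg.
Tool frame: the origin (TCP) lies between the finger pads; the fingertips stand robot.finger_overhang ahead of it and the grasp point (between the pads) lies 3 mm ahead of it (robot.finger_overhang is the distance from the TCP to the fingertips, in m); z points along the fingers, y is the line along which they close (so a half turn about z gives the same grasp; the last joint's range is limited). The gripper opens to 87 mm and grips with 3 to 60 N. Pads are 19 mm wide; open, the fingers measure 117 mm over their backs; the gripper's body (75 mm by 190 mm) begins 51 mm behind the grasp point.
Start: joints at [-1.468, 0.527, 1.433, -0, 1.181, -0.178], TCP at [0.173, -0.6, 0.245] pointing down, gripper open.
Joint ranges: [-3.08, 3.08], [-0.75, 2.2], [0.22, 2.44], [-1.43, 4.57], [0, 2.65], [-2.85, 2.85]. Speed limits (rad/s): [2.79, 2.79, 3.14, 3.14, 3.14, 3.14].

## Interface

Orientations are given as a unit quaternion [x, y, z, w].
In Python, from rig import get_obs, vision, hand_in, nets, robot gives the robot as it stands.
- The arm moves only by the tool apply_moves, never from a script. Its argument "series" is a list of rows, each an object with "offset": the shift along the world's x, y, z in cm, a list of three; "rot": the turn, a rotation vector about the world's x, y, z in degrees, a list of three. A call has 1 to 20 rows; each row is the pose to reach, as a shift and turn from the pose commanded when the call began; what a row does not reach only later rows make up. A row lasts 1/10 s, in which the tool goes at most 50 mm and 8.59 degrees, less where a joint would pass 70% of its speed; a pose out of reach is approached as far as the arm can. A call with a gripper value outside its range is refused whole. "hand" is the opening, from 0 (shut) to 1 (fully open), set as the call begins (left out, the last holds). The fingers move at their own pace and stop on an object; "newtons" is the grip in N (left out, the last holds). Time passes only in rows, so rows that repeat a pose let the fingers close. It gives the time, the measured TCP pose, the force, the opening and the grip force at its end, in the units of the state.
- get_obs(): the state, without advancing time (a new reading comes with each control period).
- vision.camera(name): name is "scene" or "top"; returns the picture (400x640x3 uint8, red, green, blue); there is no depth.
- vision.calibration(name): a dict with "K" (3x3 intrinsics, pixels), "k1" (the pictures are not rectified: a ray, as slopes to the right and down, at radius r is drawn at 1 + k1 r^2 times it, then the intrinsics apply), "R" (3x3) and "t" (3): a world point X has camera coordinates R X + t. Camera axes: x right, y down, z forward; pixel columns grow to the right and rows downward; lengths in m; the calibration is good to about 2 mm. A picture is of the moment at which its call begins. calibration takes no time and is no camera call.
- hand_in(): hands the job in; it is judged then, once.
Trained networks look in the newest picture that a camera, given by its name, has taken for a name from the list of things; names that differ only in an ending like _2 or _b are one class to them, and where a whole thing is asked for, a point or a joint stands for the part that bears it (a point fixed in the world has none). Each returns a list of dicts, best first, with "conf" (0 to 1); they miss things now and then, are a little off and sometimes report something else, mostly with a low value. They report only what shows in the picture. A call takes as long as a camera call.
- nets.search_frame(camera, query): "centre" ([x, y, z] in m, in world coordinates, good to about 4 mm: the middle of the surface that is visible of it).
- nets.spot_point(camera, query): "centre" ([x, y, z] in m, in world coordinates, good to about 4 mm: a listed point, or the origin of a listed thing).
The state is a dict: "time": time; "q": joint angles; "joint_velocities": joint speeds; "joint_torque": joint torques, N m; "position": TCP position; "tool_rot": TCP orientation; "ft_force": force on the tool from outside, world axes, zero at the start; "moment": the same for the moment, N m; "grip_width": finger opening in m; "grip_force": force on a finger pad.
Only numpy, scipy, OpenCV 4.12 (cv2) and the standard library are available. Lean on these libraries where they do the work, as an engineer would, in place of code of your own. Each camera call takes 0.05 s, during which the arm holds its last target. There are 200 camera calls.

## Task

Clear the front of the bench: with the fingertips, push the mushroom-shaped knob, the six-sided glass knob and the small white wheel along the bench top through the open front of the metal catch tray, until each lies completely inside it, at rest. Slide them steadily, do not pick them up or flick them, and leave the padlock lying among them where it is.

Things in the scene. Friction and masses are not known exactly. Their poses are not given: they have to be found in the camera images.
- catch_tray: three-sided catch tray of plain sheet metal, fixed to the bench. Inside 110 mm deep (x) by 240 mm wide (y); walls 4 mm thick, 31 mm high; floor level with the bench, no step. Origin on the floor at the middle of the inside; x points from the open front (x = -55 mm) to the back wall's inner face (+55), y to the left along the width (side walls at -120 and +120). It may be turned a little
- mushroom_knob_mid (a point): middle of the loose dark wooden drawer knob shaped like a mushroom, standing on its narrow stem: 38 mm across the round head, 30 mm high, 30 g; the point starts 15 mm above the bench; it may tip and roll a little when pushed
- mushroom_knob: the same knob; origin at the foot of its stem, z along the stem to the head
- hex_knob_mid (a point): middle of the loose six-sided glass drawer knob, 32 x 34 mm across, 29 mm high, 40 g; the point starts 15 mm above the bench. It may tip when pushed
- hex_knob: the same knob; origin at the middle of its underside, z up at the start
- wheel_mid (a point): middle of the small white porcelain castor wheel, lying flat: a disc 42 mm in diameter and 20 mm thick, 50 g; the point starts 10 mm above the bench
- wheel: the same wheel; origin on its rim, 21 mm from the middle; its x axis is the wheel's axle
- padlock: loose padlock lying flat among the parts, which must stay: 65 mm long (x, shackle included), 42 mm wide (y), 18 mm high, 200 g; origin at the middle of its underside, z up; its length points away from the robot, turned by up to 0.3 rad

How it is judged:
By the outcome, as a careful person would: the job done as asked, in the order asked, and still so for the second after the job is handed in, with the robot touching nothing.
It also fails if it takes over 61 s, if anything falls off the work surface, if the arm or the gripper's body presses on something with over 40 N, if the wrist force passes 120 N, or if a joint passes its speed limit or range.

## Working session

There is one attempt and no reset: what is moved stays moved. The work goes in short steps, Python scripts to look and compute and a tool call to move; the robot and the scene stay as the last step left them, time stands still between calls to the robot, and variables do not carry over. Pictures are saved under pics/ and viewed, at most 10 in all, crops included, and the job is handed in when it is done.

Besides the shell and the picture viewer there is one more tool, called after "Call:" as name(argument=value, ...) on one line, values as JSON. apply_moves: Moves the arm, as the interface text tells. Its arguments: {"type":"object","properties":{"series":{"type":"array"},"hand":{"type":"number"},"newtons":{"type":"number"}},"required":["series"]}

```bash
mkdir -p pics; cat > h.py <<'E'
from rig import get_obs, vision, hand_in, nets, robot
import numpy as np, cv2
def save(cam,fn):
    im=vision.camera(cam); cv2.imwrite('pics/'+fn,im[:,:,::-1]); return im
def pix(cam,X):
    c=vision.calibration(cam); p=np.array(c['R'])@np.array(X)+np.array(c['t']); s=p[:2]/p[2]; s=s*(1+c['k1']*(s@s)); K=np.array(c['K']); return (K@[s[0],s[1],1])[:2]
def world(cam,uv,z):
    c=vision.calibration(cam); K=np.array(c['K']); d=np.linalg.solve(K,[uv[0],uv[1],1])[:2]; s=d.copy()
    for _ in range(20): s=d/(1+c['k1']*(s@s))
    R=np.array(c['R']); o=-R.T@np.array(c['t']); r=R.T@np.array([s[0],s[1],1]); return o+r*(z-o[2])/r[2]
def look(cam,names,f=None):
    for n in names:
        for r in (f or nets.spot_point)(cam,n)[:3]:
            print(cam,n,np.round(r['centre'],4),round(r['conf'],2),np.round(pix(cam,r['centre'])))
E
python3 - <<'E'
from h import *
print(get_obs(),robot.finger_overhang)
N=['mushroom_knob_mid','hex_knob_mid','wheel_mid','padlock','catch_tray']
for c in ('top','scene'):
    save(c,c+'1.png'); look(c,N)
E
```

```text
{'time': 0.0, 'q': array([-1.46853015e+00,  5.28486692e-01,  1.43392569e+00, -1.30142889e-05,
        1.18141490e+00, -1.78504540e-01]), 'joint_velocities': array([ 0.00030193,  0.0010361 , -0.00231293, -0.00018972, -0.00132759,
       -0.00011952]), 'joint_torque': array([-1.75875586e-03, -4.40047324e+01, -1.76593423e+01,  6.29970711e-02,
        5.84542227e-02, -1.75996338e-04]), 'position': array([ 0.17313422, -0.59980668,  0.24355156]), 'tool_rot': array([ 9.90161184e-01,  1.39927055e-01,  3.65677727e-05, -1.11672901e-03]), 'ft_force': array([ 0.70038593, -0.53971864,  0.20071744]), 'moment': array([-0.02574169,  0.03469063, -0.03223684]), 'grip_force': 0.0, 'grip_width': 0.08684207016282652} 0.022
top mushroom_knob_mid [0.4697 0.0941 0.0185] 0.58 [256. 253.]
top hex_knob_mid [ 0.4502 -0.1549  0.0155] 0.66 [386. 254.]
top wheel_mid [0.4639 0.0304 0.0123] 0.56 [289. 254.]
top padlock [ 0.4523 -0.0587  0.002 ] 0.65 [336. 258.]
top catch_tray [ 0.6156 -0.0321 -0.0028] 0.79 [316. 179.]
scene mushroom_knob_mid [0.4586 0.0358 0.0108] 0.62 [267. 197.]
scene mushroom_knob_mid [0.4645 0.0975 0.0178] 0.6 [260. 178.]
scene mushroom_knob_mid [0.472  0.0974 0.0019] 0.45 [263. 183.]
scene hex_knob_mid [ 0.4534 -0.1528  0.0135] 0.49 [301. 255.]
scene wheel_mid [0.4593 0.0384 0.0093] 0.65 [267. 196.]
scene padlock [ 0.4522 -0.0524 -0.0009] 0.62 [280. 227.]
scene padlock [0.4598 0.0355 0.0094] 0.23 [268. 197.]
scene catch_tray [ 0.6149 -0.0334 -0.0008] 0.79 [345. 200.]
```

```bash
python3 -c "
import cv2
a=cv2.imread('pics/top1.png')[120:320,200:440];cv2.imwrite('pics/top1c.png',cv2.resize(a,None,fx=3,fy=3,interpolation=2))"
```

```text
(no output)
```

View pics/top1c.png

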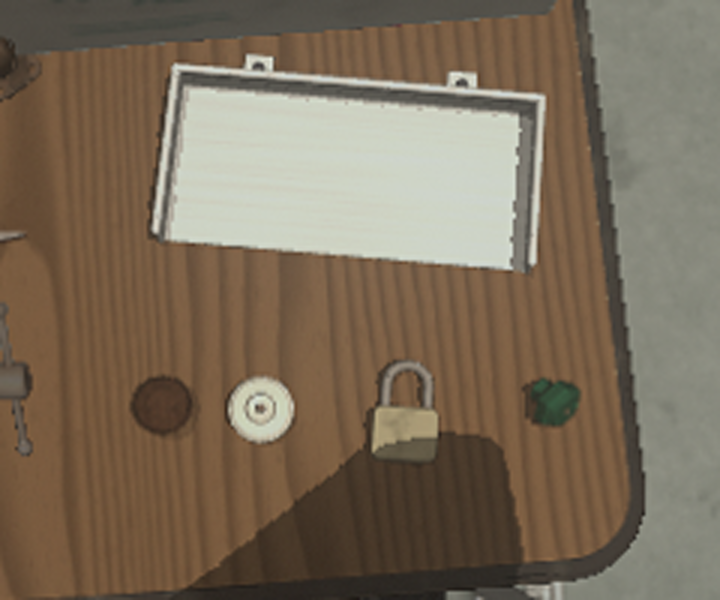

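View pics/scene1.png

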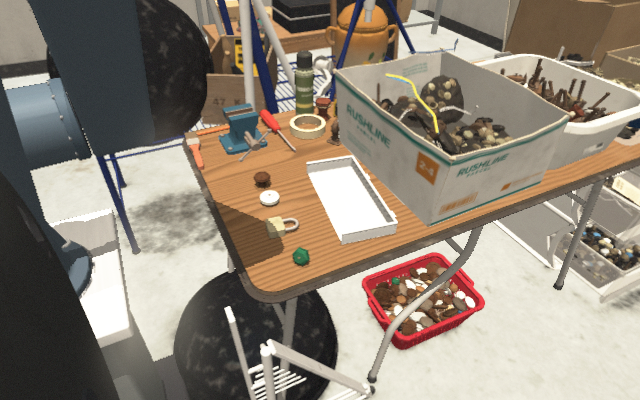

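```bash
python3 - <<'E'
from h import *
P={'fl':(163,240,0),'fr':(513,268,0),'bl':(178,85,0),'br':(520,112,0),'tfl':(155,236,.031),'tfr':(534,268,.031),'tbl':(174,68,.031),'tbr':(543,96,.031),
'mush':(162,404,.024),'wheel':(261,409,.02),'hex':(554,401,.018),'lock_lo':(404,461,.018),'lock_top':(408,362,.01),'lockL':(372,430,.018),'lockR':(438,432,.018),'edge':(300,590,0),'edgeR':(630,480,0),'edgeR2':(605,260,0)}
for k,(u,v,z) in P.items(): print(k,np.round(world('top',(200+u/3,120+v/3),z),4))
E
```

```text
fl [0.5798 0.0941 0.    ]
fr [ 0.5433 -0.1372  0.    ]
bl [0.6889 0.0794 0.    ]
br [ 0.6519 -0.1533  0.    ]
tfl [0.5748 0.0953 0.031 ]
tfr [ 0.5355 -0.1465  0.031 ]
tbl [0.6893 0.0782 0.031 ]
tbr [ 0.6515 -0.165   0.031 ]
mush [0.4667 0.0965 0.024 ]
wheel [0.4595 0.0343 0.02  ]
hex [ 0.4507 -0.1523  0.018 ]
lock_lo [ 0.4201 -0.0536  0.018 ]
lock_top [ 0.4841 -0.0617  0.01  ]
lockL [ 0.4412 -0.0349  0.018 ]
lockR [ 0.4367 -0.0766  0.018 ]
edge [0.3453 0.018  0.    ]
edgeR [ 0.3979 -0.1989  0.    ]
edgeR2 [ 0.5441 -0.1993  0.    ]
```

Call:
apply_moves(series=[{"offset": [28, 35, 0], "rot": [0, 0, -8]}, {"offset": [28, 35, 0], "rot": [0, 0, -16]}, {"offset": [28, 35, 0], "rot": [0, 0, -24]}, {"offset": [28, 35, 0], "rot": [0, 0, -32]}, {"offset": [28, 35, 0], "rot": [0, 0, -34.6]}, {"offset": [28, 35, 0], "rot": [0, 0, -34.6]}, {"offset": [28, 35, 0], "rot": [0, 0, -34.6]}, {"offset": [28, 35, 0], "rot": [0, 0, -34.6]}, {"offset": [28, 35, 0], "rot": [0, 0, -34.6]}, {"offset": [24.7, 71.2, -10], "rot": [0, 0, -34.6]}, {"offset": [24.7, 71.2, -10], "rot": [0, 0, -34.6]}, {"offset": [24.7, 71.2, -10], "rot": [0, 0, -34.6]}, {"offset": [24.7, 71.2, -10], "rot": [0, 0, -34.6]}, {"offset": [24.7, 71.2, -10], "rot": [0, 0, -34.6]}, {"offset": [24.7, 71.2, -10], "rot": [0, 0, -34.6]}, {"offset": [24.7, 71.2, -10], "rot": [0, 0, -34.6]}, {"offset": [24.7, 71.2, -10], "rot": [0, 0, -34.6]}, {"offset": [24.7, 71.2, -10], "rot": [0, 0, -34.6]}, {"offset": [24.7, 71.2, -10], "rot": [0, 0, -34.6]}, {"offset": [24.7, 71.2, -10], "rot": [0, 0, -34.6]}], hand=0.23)

```text
time: 2.6
position: [0.4211, 0.1107, 0.145]
tool_rot: [0.987, -0.161, 0.001, -0.0]
ft_force: [-1.0, -1.3, 0.1]
grip_width: 0.0201
grip_force: 0.0
```

Call:
apply_moves(series=[{"offset": [-0.2, 0.1, -4], "rot": [0, 0, 0]}, {"offset": [-0.2, 0.1, -8], "rot": [0, 0, 0]}, {"offset": [-0.2, 0.1, -10], "rot": [0, 0, 0]}, {"offset": [-0.2, 0.1, -11], "rot": [0, 0, 0]}, {"offset": [-0.2, 0.1, -11.5], "rot": [0, 0, 0]}, {"offset": [-0.2, 0.1, -11.5], "rot": [0, 0, 0]}, {"offset": [-0.2, 0.1, -11.5], "rot": [0, 0, 0]}])

```text
time: 3.3
position: [0.419, 0.1122, 0.0304]
tool_rot: [0.987, -0.161, 0.001, -0.0]
ft_force: [-0.6, 0.2, 0.0]
grip_width: 0.02
grip_force: 0.0
```

```bash
python3 - <<'E'
from h import *
a=save('top','t2.png'); look('top',['mushroom_knob_mid'])
b=save('scene','s2.png')
a=cv2.resize(a[170:320,200:400],None,fx=3,fy=3,interpolation=2); b=cv2.resize(b[150:270,210:410],None,fx=3,fy=3,interpolation=2)
cv2.imwrite('pics/m2.png',np.vstack([a[:,:,::-1],b[:,:,::-1]])[:600] if 0 else cv2.resize(np.hstack([a[:360],b]),(800,240))[:,:,::-1])
E
```

```text
top mushroom_knob_mid [0.4663 0.0936 0.0187] 0.61 [256. 255.]
```

View pics/m2.png

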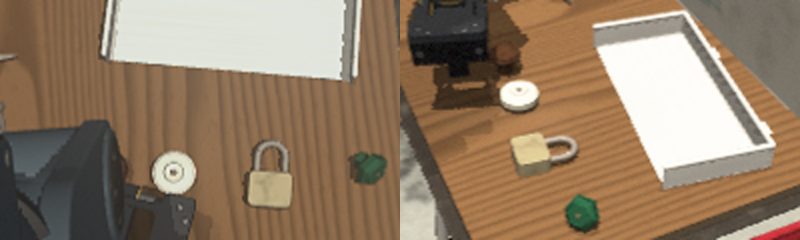

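Call:
apply_moves(series=[{"offset": [0.95, -0.32, 0], "rot": [0, 0, 0]}, {"offset": [1.66, -0.56, 0], "rot": [0, 0, 0]}, {"offset": [2.0, -0.67, 0], "rot": [0, 0, 0]}, {"offset": [2.37, -0.79, 0], "rot": [0, 0, 0]}, {"offset": [2.84, -0.95, 0], "rot": [0, 0, 0]}, {"offset": [3.32, -1.11, 0], "rot": [0, 0, 0]}, {"offset": [3.8, -1.27, 0], "rot": [0, 0, 0]}, {"offset": [4.27, -1.43, 0], "rot": [0, 0, 0]}, {"offset": [4.74, -1.59, 0], "rot": [0, 0, 0]}, {"offset": [5.2, -1.74, 0], "rot": [0, 0, 0]}, {"offset": [5.7, -1.9, 0], "rot": [0, 0, 0]}, {"offset": [6.16, -2.06, 0], "rot": [0, 0, 0]}, {"offset": [6.64, -2.22, 0], "rot": [0, 0, 0]}, {"offset": [7.1, -2.38, 0], "rot": [0, 0, 0]}, {"offset": [7.6, -2.54, 0], "rot": [0, 0, 0]}, {"offset": [8.06, -2.7, 0], "rot": [0, 0, 0]}, {"offset": [8.5, -2.84, 0], "rot": [0, 0, 0]}, {"offset": [8.5, -2.84, 0], "rot": [0, 0, 0]}])

```text
time: 5.25
position: [0.5043, 0.0838, 0.0296]
tool_rot: [0.987, -0.161, 0.001, -0.0]
ft_force: [0.2, -0.4, 0.7]
grip_width: 0.0198
grip_force: 0.0
```

```bash
python3 - <<'E'
from h import *
a=save('top','t3.png'); look('top',['mushroom_knob_mid','mushroom_knob'])
b=save('scene','s3.png'); look('scene',['mushroom_knob_mid','mushroom_knob'])
a=cv2.resize(a[170:320,200:400],None,fx=3,fy=3,interpolation=2); b=cv2.resize(b[150:270,210:410],None,fx=3,fy=3,interpolation=2)
cv2.imwrite('pics/m3.png',cv2.resize(np.hstack([a[:360],b]),(800,240))[:,:,::-1])
E
```

```text
top mushroom_knob_mid [0.4688 0.0156 0.0079] 0.45 [297. 252.]
scene mushroom_knob_mid [0.5206 0.0773 0.0165] 0.6 [286. 177.]
scene mushroom_knob [0.5153 0.0818 0.0084] 0.47 [283. 179.]
```

View pics/m3.png

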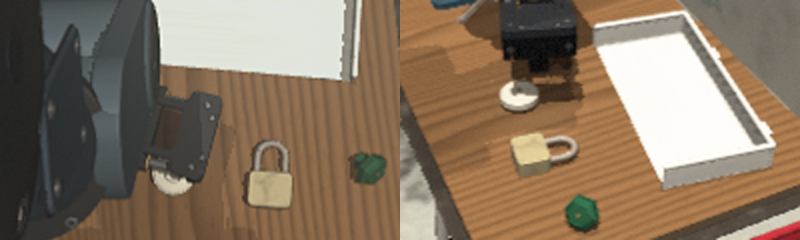

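Call:
apply_moves(series=[{"offset": [0.3, -0.1, 0], "rot": [0, 0, 0]}, {"offset": [0.8, -0.26, 0], "rot": [0, 0, 0]}, {"offset": [1.4, -0.46, 0], "rot": [0, 0, 0]}, {"offset": [2.0, -0.66, 0], "rot": [0, 0, 0]}, {"offset": [2.6, -0.86, 0], "rot": [0, 0, 0]}, {"offset": [3.2, -1.06, 0], "rot": [0, 0, 0]}, {"offset": [3.8, -1.26, 0], "rot": [0, 0, 0]}, {"offset": [4.4, -1.46, 0], "rot": [0, 0, 0]}, {"offset": [5.0, -1.66, 0], "rot": [0, 0, 0]}, {"offset": [5.6, -1.86, 0], "rot": [0, 0, 0]}, {"offset": [6.2, -2.06, 0], "rot": [0, 0, 0]}, {"offset": [6.8, -2.26, 0], "rot": [0, 0, 0]}, {"offset": [7.4, -2.46, 0], "rot": [0, 0, 0]}, {"offset": [8.0, -2.66, 0], "rot": [0, 0, 0]}, {"offset": [8.6, -2.86, 0], "rot": [0, 0, 0]}, {"offset": [9.2, -3.06, 0], "rot": [0, 0, 0]}, {"offset": [9.8, -3.26, 0], "rot": [0, 0, 0]}, {"offset": [10.3, -3.43, 0], "rot": [0, 0, 0]}, {"offset": [10.6, -3.53, 0], "rot": [0, 0, 0]}, {"offset": [10.8, -3.6, 0], "rot": [0, 0, 0]}])

```text
time: 7.55
position: [0.6115, 0.048, 0.0295]
tool_rot: [0.987, -0.161, -0.0, -0.0]
ft_force: [-0.1, -0.2, 0.3]
grip_width: 0.0199
grip_force: 0.1
```

```bash
python3 - <<'E'
from h import *
a=save('top','t4.png'); look('top',['mushroom_knob_mid','mushroom_knob'])
b=save('scene','s4.png'); look('scene',['mushroom_knob_mid','mushroom_knob'])
a=cv2.resize(a[130:280,200:400],None,fx=3,fy=3,interpolation=2); b=cv2.resize(b[150:270,210:410],None,fx=3,fy=3,interpolation=2)
cv2.imwrite('pics/m4.png',cv2.resize(np.hstack([a[:360],b]),(800,240))[:,:,::-1])
E
```

```text
scene mushroom_knob_mid [0.4579 0.0354 0.0099] 0.47 [267. 197.]
scene mushroom_knob_mid [0.6269 0.0389 0.0168] 0.42 [335. 175.]
scene mushroom_knob [0.6207 0.0449 0.0085] 0.52 [331. 177.]
```

View pics/m4.png

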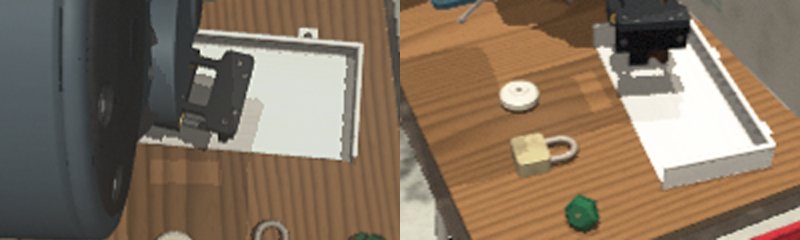

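Call:
apply_moves(series=[{"offset": [-0.7, 0.2, 0], "rot": [0, 0, 0]}, {"offset": [-1.5, 0.5, 0], "rot": [0, 0, 0]}, {"offset": [-1.5, 0.5, 4], "rot": [0, 0, 0]}, {"offset": [-1.5, 0.5, 8], "rot": [0, 0, 0]}, {"offset": [-3, -1, 10], "rot": [0, 0, 6]}, {"offset": [-6, -4, 10], "rot": [0, 0, 14]}, {"offset": [-9, -8, 10], "rot": [0, 0, 22]}, {"offset": [-12, -12, 10], "rot": [0, 0, 30]}, {"offset": [-15, -16, 10], "rot": [0, 0, 38]}, {"offset": [-18, -19.5, 10], "rot": [0, 0, 45]}, {"offset": [-20.6, -22.6, 10], "rot": [0, 0, 47.5]}, {"offset": [-20.6, -22.6, 10], "rot": [0, 0, 47.5]}, {"offset": [-20.6, -22.6, 7], "rot": [0, 0, 47.5]}, {"offset": [-20.6, -22.6, 4], "rot": [0, 0, 47.5]}, {"offset": [-20.6, -22.6, 2], "rot": [0, 0, 47.5]}, {"offset": [-20.6, -22.6, 1], "rot": [0, 0, 47.5]}, {"offset": [-20.6, -22.6, 0], "rot": [0, 0, 47.5]}, {"offset": [-20.6, -22.6, 0], "rot": [0, 0, 47.5]}])

```text
time: 9.65
position: [0.4051, -0.1772, 0.029]
tool_rot: [0.968, 0.251, -0.0, -0.001]
ft_force: [0.6, 0.5, -0.5]
grip_width: 0.02
grip_force: 0.0
```

```bash
python3 - <<'E'
from h import *
a=save('top','t5.png'); look('top',['mushroom_knob_mid','mushroom_knob','hex_knob_mid','wheel_mid'])
b=save('scene','s5.png'); look('scene',['mushroom_knob_mid','mushroom_knob','hex_knob_mid','wheel_mid'])
a=cv2.resize(a[130:280,200:400],None,fx=3,fy=3,interpolation=2); b=cv2.resize(b[150:270,210:410],None,fx=3,fy=3,interpolation=2)
cv2.imwrite('pics/m5.png',cv2.resize(np.hstack([a[:360],b]),(800,240))[:,:,::-1])
E
```

```text
scene mushroom_knob [0.62   0.0453 0.0091] 0.59 [331. 176.]
scene mushroom_knob [ 0.6125 -0.0294  0.0008] 0.36 [343. 199.]
scene wheel_mid [ 0.6158 -0.0334 -0.0026] 0.52 [345. 200.]
```

View pics/m5.png

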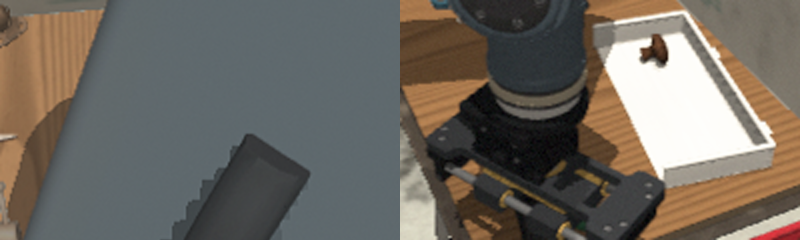

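Call:
apply_moves(series=[{"offset": [0.8, 0.44, 0], "rot": [0, 0, 0]}, {"offset": [1.4, 0.77, 0], "rot": [0, 0, 0]}, {"offset": [1.8, 0.99, 0], "rot": [0, 0, 0]}, {"offset": [2.2, 1.2, 0], "rot": [0, 0, 0]}, {"offset": [2.7, 1.48, 0], "rot": [0, 0, 0]}, {"offset": [3.2, 1.75, 0], "rot": [0, 0, 0]}, {"offset": [3.7, 2.02, 0], "rot": [0, 0, 0]}, {"offset": [4.2, 2.3, 0], "rot": [0, 0, 0]}, {"offset": [4.7, 2.57, 0], "rot": [0, 0, 0]}, {"offset": [5.2, 2.84, 0], "rot": [0, 0, 0]}, {"offset": [5.7, 3.11, 0], "rot": [0, 0, 0]}, {"offset": [6.2, 3.39, 0], "rot": [0, 0, 0]}, {"offset": [6.7, 3.66, 0], "rot": [0, 0, 0]}, {"offset": [7.2, 3.93, 0], "rot": [0, 0, 0]}, {"offset": [7.7, 4.2, 0], "rot": [0, 0, 0]}, {"offset": [8.2, 4.48, 0], "rot": [0, 0, 0]}, {"offset": [8.7, 4.75, 0], "rot": [0, 0, 0]}, {"offset": [9.2, 5.02, 0], "rot": [0, 0, 0]}, {"offset": [9.7, 5.3, 0], "rot": [0, 0, 0]}, {"offset": [10, 5.45, 0], "rot": [0, 0, 0]}])

```text
time: 12.15
position: [0.5058, -0.1232, 0.0296]
tool_rot: [0.968, 0.25, 0.0, 0.0]
ft_force: [0.2, -0.1, 0.0]
grip_width: 0.0198
grip_force: 0.1
```

```bash
python3 - <<'E'
from h import *
a=save('top','t6.png'); look('top',['hex_knob_mid','padlock'])
b=save('scene','s6.png'); look('scene',['mushroom_knob','hex_knob_mid','wheel_mid','padlock'])
a=cv2.resize(a[130:280,200:400],None,fx=3,fy=3,interpolation=2); b=cv2.resize(b[150:270,210:410],None,fx=3,fy=3,interpolation=2)
cv2.imwrite('pics/m6.png',cv2.resize(np.hstack([a[:360],b]),(800,240))[:,:,::-1])
E
```

```text
top padlock [ 0.451  -0.0601 -0.001 ] 0.86 [336. 258.]
scene mushroom_knob [0.6203 0.0467 0.0082] 0.61 [331. 176.]
scene mushroom_knob [ 0.6147 -0.0352  0.0011] 0.49 [346. 200.]
scene hex_knob_mid [ 0.53   -0.1126  0.013 ] 0.6 [328. 229.]
scene wheel_mid [0.458  0.0344 0.0119] 0.62 [267. 197.]
scene wheel_mid [ 0.6151 -0.033   0.0008] 0.61 [345. 199.]
scene padlock [ 0.4526 -0.0541 -0.0016] 0.88 [281. 228.]
```

View pics/m6.png

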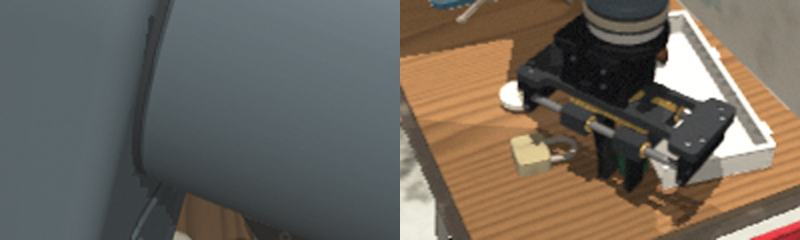

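Call:
apply_moves(series=[{"offset": [-0.9, -0.5, 0], "rot": [0, 0, 0]}, {"offset": [-1.8, -1.0, 0], "rot": [0, 0, 0]}, {"offset": [-1.8, -0.4, 0], "rot": [0, 0, -8]}, {"offset": [-1.7, 0.2, 0], "rot": [0, 0, -16]}, {"offset": [-1.6, 0.8, 0], "rot": [0, 0, -24]}, {"offset": [-1.6, 0.8, 0], "rot": [0, 0, -25.6]}, {"offset": [-0.9, 0.85, 0], "rot": [0, 0, -25.6]}, {"offset": [-0.4, 0.9, 0], "rot": [0, 0, -25.6]}, {"offset": [0.2, 0.92, 0], "rot": [0, 0, -25.6]}, {"offset": [0.8, 0.95, 0], "rot": [0, 0, -25.6]}, {"offset": [1.4, 1.0, 0], "rot": [0, 0, -25.6]}, {"offset": [2.1, 1.04, 0], "rot": [0, 0, -25.6]}, {"offset": [2.8, 1.08, 0], "rot": [0, 0, -25.6]}, {"offset": [3.5, 1.12, 0], "rot": [0, 0, -25.6]}, {"offset": [4.2, 1.16, 0], "rot": [0, 0, -25.6]}, {"offset": [4.9, 1.2, 0], "rot": [0, 0, -25.6]}, {"offset": [5.6, 1.25, 0], "rot": [0, 0, -25.6]}, {"offset": [6.3, 1.3, 0], "rot": [0, 0, -25.6]}, {"offset": [7.0, 1.35, 0], "rot": [0, 0, -25.6]}, {"offset": [7.5, 1.4, 0], "rot": [0, 0, -25.6]}])

```text
time: 14.55
position: [0.5811, -0.1094, 0.0296]
tool_rot: [1.0, 0.03, 0.0, 0.0]
ft_force: [-0.1, -1.2, -0.8]
grip_width: 0.0202
grip_force: 0.1
```

Call:
apply_moves(series=[{"offset": [0.3, 0, 0], "rot": [0, 0, 0]}, {"offset": [0.3, 0, 0], "rot": [0, 0, 0]}])

```text
time: 14.75
position: [0.5837, -0.1094, 0.0296]
tool_rot: [1.0, 0.03, 0.0, 0.0]
ft_force: [0.6, 0.6, -0.2]
grip_width: 0.0202
grip_force: 0.0
```

```bash
python3 - <<'E'
from h import *
b=save('scene','s7.png'); look('scene',['mushroom_knob','hex_knob_mid','wheel_mid','padlock'])
b=cv2.resize(b[150:270,210:410],None,fx=3,fy=3,interpolation=2)
cv2.imwrite('pics/m7.png',b[:,:,::-1])
E
```

```text
scene wheel_mid [ 4.539e-01 -5.310e-02  2.000e-04] 0.68 [281. 226.]
scene padlock [ 0.4527 -0.0556  0.001 ] 0.61 [281. 227.]
```

View pics/m7.png

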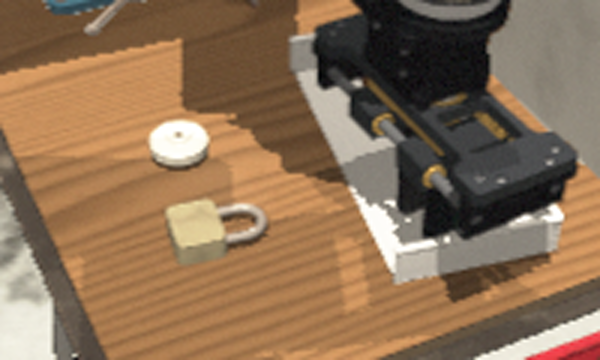

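Call:
apply_moves(series=[{"offset": [-0.8, 0, 0], "rot": [0, 0, 0]}, {"offset": [-1.8, -0.1, 0], "rot": [0, 0, 0]}, {"offset": [-1.8, -0.1, 4], "rot": [0, 0, 0]}, {"offset": [-1.8, -0.1, 8], "rot": [0, 0, 0]}, {"offset": [-4, 1.5, 10], "rot": [0, 0, -4]}, {"offset": [-7, 5, 10], "rot": [0, 0, -10]}, {"offset": [-10.5, 8.5, 10], "rot": [0, 0, -16]}, {"offset": [-14, 12, 10], "rot": [0, 0, -20]}, {"offset": [-17.2, 15.7, 10], "rot": [0, 0, -20]}, {"offset": [-17.2, 15.7, 10], "rot": [0, 0, -20]}, {"offset": [-17.2, 15.7, 7], "rot": [0, 0, -20]}, {"offset": [-17.2, 15.7, 4], "rot": [0, 0, -20]}, {"offset": [-17.2, 15.7, 2], "rot": [0, 0, -20]}, {"offset": [-17.2, 15.7, 0.6], "rot": [0, 0, -20]}, {"offset": [-17.2, 15.7, -0.2], "rot": [0, 0, -20]}, {"offset": [-17.2, 15.7, -0.2], "rot": [0, 0, -20]}])

```text
time: 16.6
position: [0.4107, 0.0473, 0.0269]
tool_rot: [0.989, -0.145, -0.001, 0.0]
ft_force: [-0.6, 0.0, -0.3]
grip_width: 0.0198
grip_force: 0.0
```

```bash
python3 - <<'E'
from h import *
b=save('scene','s8.png'); look('scene',['mushroom_knob','hex_knob_mid','wheel_mid','padlock'])
a=save('top','t8.png'); look('top',['hex_knob_mid','wheel_mid','padlock'])
b=cv2.resize(b[150:270,210:410],None,fx=2,fy=2,interpolation=2)
cv2.imwrite('pics/m8.png',np.hstack([b,cv2.resize(a[130:250,200:400],(400,240))])[:,:,::-1])
E
```

```text
scene mushroom_knob [0.6204 0.0471 0.0094] 0.6 [331. 176.]
scene hex_knob_mid [ 0.6066 -0.1091  0.0095] 0.55 [360. 218.]
scene wheel_mid [ 0.6061 -0.1135  0.0094] 0.57 [361. 220.]
scene wheel_mid [0.4623 0.0349 0.0138] 0.56 [269. 195.]
scene wheel_mid [ 0.6071 -0.1148 -0.0031] 0.55 [361. 225.]
scene padlock [ 4.528e-01 -5.260e-02 -4.000e-04] 0.78 [280. 227.]
scene padlock [0.4672 0.0145 0.0053] 0.34 [275. 203.]
top hex_knob_mid [ 0.6089 -0.1115  0.0141] 0.45 [356. 177.]
top padlock [ 6.156e-01 -3.200e-02 -2.000e-04] 0.67 [316. 178.]
top padlock [ 4.547e-01 -5.820e-02 -1.000e-04] 0.57 [335. 257.]
```

View pics/m8.png

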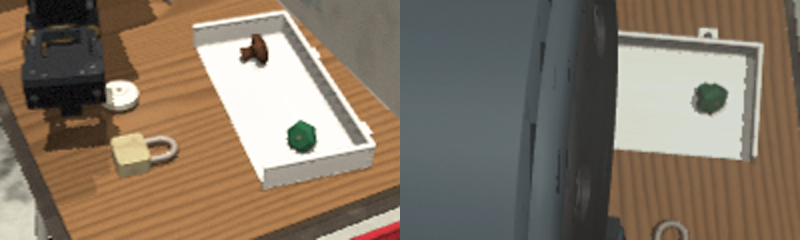

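Call:
apply_moves(series=[{"offset": [0.8, -0.23, 0], "rot": [0, 0, 0]}, {"offset": [1.3, -0.38, 0], "rot": [0, 0, 0]}, {"offset": [1.7, -0.5, 0], "rot": [0, 0, 0]}, {"offset": [2.1, -0.61, 0], "rot": [0, 0, 0]}, {"offset": [2.5, -0.73, 0], "rot": [0, 0, 0]}, {"offset": [3, -0.88, 0], "rot": [0, 0, 0]}, {"offset": [3.5, -1.02, 0], "rot": [0, 0, 0]}, {"offset": [4, -1.17, 0], "rot": [0, 0, 0]}, {"offset": [4.5, -1.32, 0], "rot": [0, 0, 0]}, {"offset": [5, -1.46, 0], "rot": [0, 0, 0]}, {"offset": [5.5, -1.61, 0], "rot": [0, 0, 0]}, {"offset": [6, -1.76, 0], "rot": [0, 0, 0]}, {"offset": [6.5, -1.9, 0], "rot": [0, 0, 0]}, {"offset": [7, -2.05, 0], "rot": [0, 0, 0]}, {"offset": [7.5, -2.2, 0], "rot": [0, 0, 0]}, {"offset": [8, -2.34, 0], "rot": [0, 0, 0]}, {"offset": [8.5, -2.49, 0], "rot": [0, 0, 0]}, {"offset": [9, -2.64, 0], "rot": [0, 0, 0]}, {"offset": [9.5, -2.78, 0], "rot": [0, 0, 0]}, {"offset": [10, -2.93, 0], "rot": [0, 0, 0]}])

```text
time: 19.05
position: [0.5116, 0.0182, 0.0275]
tool_rot: [0.99, -0.144, -0.0, 0.0]
ft_force: [-0.7, 0.1, 0.2]
grip_width: 0.0198
grip_force: 0.2
```

Call:
apply_moves(series=[{"offset": [0.5, -0.15, 0], "rot": [0, 0, 0]}, {"offset": [1, -0.29, 0], "rot": [0, 0, 0]}, {"offset": [1.5, -0.44, 0], "rot": [0, 0, 0]}, {"offset": [2, -0.59, 0], "rot": [0, 0, 0]}, {"offset": [2.5, -0.73, 0], "rot": [0, 0, 0]}, {"offset": [3, -0.88, 0], "rot": [0, 0, 0]}, {"offset": [3.5, -1.02, 0], "rot": [0, 0, 0]}, {"offset": [4, -1.17, 0], "rot": [0, 0, 0]}, {"offset": [4.5, -1.32, 0], "rot": [0, 0, 0]}, {"offset": [5, -1.46, 0], "rot": [0, 0, 0]}, {"offset": [5.5, -1.61, 0], "rot": [0, 0, 0]}, {"offset": [6, -1.76, 0], "rot": [0, 0, 0]}, {"offset": [6.5, -1.9, 0], "rot": [0, 0, 0]}, {"offset": [7, -2.05, 0], "rot": [0, 0, 0]}, {"offset": [7.4, -2.17, 0], "rot": [0, 0, 0]}, {"offset": [7.8, -2.28, 0], "rot": [0, 0, 0]}, {"offset": [8.1, -2.37, 0], "rot": [0, 0, 0]}, {"offset": [8.1, -2.37, 0], "rot": [0, 0, 0]}])

```text
time: 20.85
position: [0.5929, -0.0056, 0.0276]
tool_rot: [0.99, -0.145, 0.0, 0.0]
ft_force: [-0.4, -0.4, 0.4]
grip_width: 0.0202
grip_force: 0.0
```

Call:
apply_moves(series=[{"offset": [-0.8, 0.23, 0], "rot": [0, 0, 0]}, {"offset": [-1.8, 0.5, 0], "rot": [0, 0, 0]}, {"offset": [-1.8, 0.5, 4], "rot": [0, 0, 0]}, {"offset": [-1.8, 0.5, 8], "rot": [0, 0, 0]}, {"offset": [-5, 3, 11], "rot": [0, 0, 0]}, {"offset": [-8, 7, 14], "rot": [0, 0, 0]}, {"offset": [-10, 11, 16], "rot": [0, 0, 0]}, {"offset": [-12, 15, 18], "rot": [0, 0, 0]}, {"offset": [-12, 19, 18], "rot": [0, 0, 0]}, {"offset": [-12, 23, 18], "rot": [0, 0, 0]}, {"offset": [-12, 27, 18], "rot": [0, 0, 0]}, {"offset": [-12, 31, 18], "rot": [0, 0, 0]}, {"offset": [-12, 31, 18], "rot": [0, 0, 0]}, {"offset": [-12, 31, 18], "rot": [0, 0, 0]}])

```text
time: 22.25
position: [0.4705, 0.3048, 0.207]
tool_rot: [0.99, -0.143, -0.001, 0.001]
ft_force: [0.2, 0.3, 0.1]
grip_width: 0.0201
grip_force: 0.0
```

```bash
python3 - <<'E'
from h import *
a=save('top','t9.png'); look('top',['mushroom_knob_mid','hex_knob_mid','wheel_mid','padlock'])
b=save('scene','s9.png'); look('scene',['mushroom_knob_mid','hex_knob_mid','wheel_mid','padlock'])
b=cv2.resize(b[150:270,210:410],None,fx=2,fy=2,interpolation=2)
cv2.imwrite('pics/m9.png',np.hstack([b,cv2.resize(a[130:250,200:400],(400,240))])[:,:,::-1])
E
```

```text
top mushroom_knob_mid [0.6337 0.0404 0.0166] 0.44 [279. 170.]
top hex_knob_mid [ 0.6203 -0.0161  0.0082] 0.73 [308. 176.]
top hex_knob_mid [ 0.6065 -0.1112  0.0155] 0.65 [356. 178.]
top wheel_mid [ 0.621  -0.0176  0.012 ] 0.53 [308. 175.]
top padlock [ 4.538e-01 -5.850e-02  1.000e-04] 0.89 [335. 257.]
scene mushroom_knob_mid [0.6278 0.041  0.0184] 0.6 [335. 173.]
scene hex_knob_mid [ 0.607  -0.111   0.0102] 0.69 [361. 219.]
scene wheel_mid [ 0.6188 -0.0117  0.0089] 0.68 [342. 190.]
scene padlock [ 0.456  -0.0527 -0.0021] 0.77 [282. 227.]
scene padlock [ 0.6152 -0.0349 -0.0007] 0.31 [346. 200.]
```

View pics/m9.png

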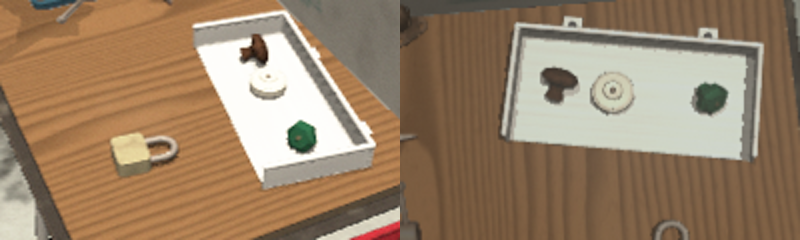

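All three parts lie fully inside the tray: the mushroom knob near (560,83), the wheel at (613,91) and the hex knob at (711,97). The padlock hasn't moved, and the arm is clear.

```bash
python3 -c "
from rig import hand_in
print(hand_in())"
```

```text
the job is handed in; nothing more can be done
None
```

The mushroom knob, the hex knob and the wheel were pushed in that order, and all three lie at rest fully inside the catch tray; the mushroom knob tipped onto its side on the way, the padlock did not move, and the job was handed in at about 22 s.

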